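# Mesh a splined tube rotor onto its drive shaft

### The arm

A 6-joint arm with a two-finger parallel gripper is mounted at the origin on a cart in front of the work surface, level with it; the furniture and walls round the work are solid. World frame = base frame: x ahead of the robot, y to its left, z up, the work surface at z = 0. Lengths are in mm, angles in rad, forces in N, time in s.
With the tool pointing down it reaches from about 400 to 925 mm from the base axis. Payload 12.5 kg.
Tool frame: the origin (TCP) lies midway between the tips of the shut fingers; the grasp point (between the pads) lies 19 mm behind it; z points along the fingers, y is the line along which they close (so a half turn about z gives the same grasp; the last joint's range is limited). The gripper opens to 95 mm and grips with 3 to 60 N. Pads are 20 mm wide; open, the fingers measure 119 mm over their backs; the gripper's body (75 mm by 180 mm) begins 59 mm behind the grasp point.
Start: joints at [-1.248, 0.491, 1.559, -0, 1.092, -0.106], TCP at [259.886, -568.424, 214.661] pointing down, gripper open.
Joint ranges: [-3.1, 3.1], [-0.84, 2.19], [0.05, 2.79], [-1.13, 4.28], [0.06, 2.93], [-2.69, 2.69]. Speed limits (rad/s): [2.22, 2.22, 2.79, 3.14, 3.14, 3.14].

### API

Orientations are given as [roll, pitch, yaw] about the fixed x, y, z axes, in that order (R = Rz(yaw) Ry(pitch) Rx(roll)).
In Python, from cell import env gives the robot as it stands.
- The arm moves only by the tool arm_command, never from a script. Its argument "targets" is a list of rows, each a list of 5 numbers: the shift along the tool's x, y, z in mm, then the turn about the tool's z in degrees, then the opening, from 0 (shut) to 1 (fully open). In form: [[tx, ty, tz, roll, fingers], ...]. A call has 1 to 5 rows; each row is the pose to reach, as a shift and turn from the pose commanded when the call began, along the tool's axes at that moment; what a row does not reach only later rows make up. A row lasts 1/10 s, in which the tool goes at most 50 mm and 8.59 degrees, less where a joint would pass 70% of its speed; a pose out of reach is approached as far as the arm can. A call with a gripper value outside its range is refused whole. The fingers move at their own pace and stop on an object; the grip force is fixed at half the most. Time passes only in rows, so rows that repeat a pose let the fingers close. It gives the time, the measured TCP pose, the force, the opening and the grip force at its end, in the units of the state.
- env.state(): the state, without advancing time (a new reading comes with each control period).
- env.read_camera(name): name is "scene" or "top"; returns a dict with "frame" (480x640x3 uint8, red, green, blue), "vertical_fov" (degrees; the focal length in pixels is half the picture's height over the tangent of half this angle, whatever the lens; pixels are square), "cx", "cy" (the principal point, pixels), "k1" (the pictures are not rectified: a ray, as slopes to the right and down, at radius r is drawn at 1 + k1 r^2 times it, then the intrinsics apply), "world_from_camera" (4x4, takes a point from camera to world coordinates). Camera axes: x right, y down, z forward; pixel columns grow to the right and rows downward; lengths in mm; the calibration is good to about 2 mm. A picture is of the moment at which its call begins. There is no depth.
- env.job_done(): hands the job in; it is judged then, once.
The state is a dict: "t": time; "joints": joint angles; "qvel": joint speeds; "tau": joint torques, N m; "eef_pos": TCP position; "tcp_rot": TCP orientation; "ft_force": force on the tool from outside, world axes, zero at the start; "moment": the same for the moment, N m; "opening": opening from 0.0 (shut) to 1.0 (fully open); "grip_force": force on a finger pad.
Only numpy, scipy, OpenCV 4.12 (cv2) and the standard library are available. Lean on these libraries where they do the work, as an engineer would, in place of code of your own. Each camera call takes 0.05 s, during which the arm holds its last target. There are 200 camera calls.

### The job

Take the round tube rotor by its six-sided grip and fit it on the upright splined shaft of the drive unit: press lightly and rock it to and fro until the teeth mesh, never forcing it against the shaft's spring, and let it go fully home, flat on the collar. Then turn the rotor, and the shaft with it, until the pointer tab on its rim stands in line with the index fin of the drive unit, and leave it there. Keep the rotor upright and do not push the specimen cup, timer or small blue coverslip box away.

Things in the scene. Friction and masses are not known exactly. Their poses are not given: they have to be found in the camera images.
- rotor: loose aluminium tube rotor, 0.25 to 0.5 kg: round body 96 mm across and 34 mm high, eight small dark tube wells in its upper face, a grey six-sided grip on top. It starts upright on the worktop. Origin: centre of the underside, z up. One pointer tab on the rim, on its own -x side.
- grip (a point): middle of the rotor's six-sided grip, on its axis, 49 mm above its underside. The grip is 32 mm across its flats and reaches from 34 to 64 mm above the underside; the normals of its flats point along the rotor's own +x and every 60 deg on from there
- bore (a point): mouth of the bore, at the centre of the rotor's underside (its origin). Bore 36 mm wide, 24 mm deep, with six straight inner teeth, 12 mm high from the underside up, 4.6 mm wide, tips on a circle of 24.4 mm diameter, at 30, 90, 150... deg from the rotor's own +x
- pointer_tab (a point): outer end of the rotor's pointer tab (8 mm wide, 12 mm high, sticks out 8 mm from the rim): 56 mm from the rotor's axis on its own -x side, 20 mm above its underside
- drive_unit: fixed white drive unit, 150 x 150 x 50 mm, small knob on its front (-x) side, turned by up to 0.35 rad; origin: centre of its underside, z up. On its top a ring-shaped collar 56 mm across and 8 mm high is the rotor's seat
- seat (a point): centre of the collar's upper face, 58 mm above the worktop, same axes as the drive unit; when the rotor is fully home its origin lies here. Unmeshed, the rotor stands about 14 mm higher
- index_fin (a point): upright slim fin (4 mm wide, top 80 mm above the worktop) 66 mm from the shaft's axis on the drive unit's own -x side, about 8 mm outside the pointer tab's circle
- coupling: spring carrier of the splined shaft; origin on the shaft's axis, level with the collar's top when not pressed; it does not turn. With the shaft it gives straight down by at most 6 mm (about 3 N to start, 12 N at the stop) and springs back; the push on it must stay below 22 N
- shaft_top (a point): tip of the steel shaft's blunt cone nose, 22 mm above the collar. Core 22 mm across, six teeth 6 mm wide to 32 mm across, tops 14 mm above the collar. The shaft's turning angle is unknown at the start: teeth fit every 60 deg with 5 deg play either way, never with tab at fin. It turns stiffly (0.13 N m): light rubbing leaves it, the meshed rotor turns it
- specimen_cup_2: bystander: specimen cup with blue screw cap, 62 mm across, 64 mm high; origin: centre of its underside
- timer: bystander: small white lab timer, 54 x 62 x 69 mm; origin: centre of its underside
- coverslip_box: bystander: small flat blue box, 48 x 64 x 20 mm; origin: centre of its underside
Not all that is in view belongs to the job. Of the things that look like the rotor, take the one that is farthest to the robot's left at the start.

How it is judged (in metres and radians):
On the way, in this order (a step that is already met when the one before it is completed fails the run):
1. the rotor is lifted clear of the worktop (height (world z) of rotor above 0.03 m), for 0.1 s.
2. the rotor's teeth are meshed and it sits home on the collar, upright (z of rotor in the frame of seat between -0.002 and 0.002 m and horizontal distance between rotor and seat below 0.003 m and angle between rotor's own z axis and vertical below 0.06 rad), for 0.2 s.
At the end, for the whole second after the job is handed in: The rotor rests fully home on the collar (origin within 2 mm of the seat's height and 3 mm of its axis, upright within 0.06 rad), meshed with the shaft, released and at rest, its pointer tab facing the index fin within 6 mm to either side (all of step 2 and y of pointer_tab in the frame of drive_unit between -0.006 and 0.006 m and x of pointer_tab in the frame of drive_unit below -0.04 m and linear speed of rotor below 0.01 m/s and angular speed of rotor below 0.1 rad/s); the robot touches nothing.
It fails at once if the rotor is forced against the sprung shaft with more than 22 N (contact force between rotor and coupling above 22 N).
It fails at once if the rotor is tipped over (angle between rotor's own z axis and vertical above 0.5 rad).
It fails at once if the specimen cup is pushed away by more than 30 mm (distance of specimen_cup_2 from where it was at the start of the episode above 0.03 m).
It fails at once if the timer is pushed away by more than 30 mm (distance of timer from where it was at the start of the episode above 0.03 m).
It fails at once if the coverslip box is pushed away by more than 30 mm (distance of coverslip_box from where it was at the start of the episode above 0.03 m).
It also fails if it takes over 61 s, if anything falls off the work surface, if the arm or the gripper's body presses on something with over 40 N, if the wrist force passes 120 N, or if a joint passes its speed limit or range.

## Working session

There is one attempt and no reset: what is moved stays moved. The work goes in short steps, Python scripts to look and compute and a tool call to move; the robot and the scene stay as the last step left them, time stands still between calls to the robot, and variables do not carry over. Pictures are saved under pics/ and viewed, at most 10 in all, crops included, and the job is handed in when it is done.

Besides the shell and the picture viewer there is one more tool, called after "Call:" as name(argument=value, ...) on one line, values as JSON. arm_command: Moves the arm, as the interface text tells. Its arguments: {"type":"object","properties":{"targets":{"type":"array","items":{"type":"array","items":{"type":"number"}}}},"required":["targets"]}

```bash
mkdir -p pics; cat > h.py <<'E'
import numpy as np, cv2
from cell import env
def cam(n):
    c=env.read_camera(n); c['f']=240/np.tan(np.radians(c['vertical_fov'])/2); return c
def ray(c,u,v):
    f=c['f'];K=np.array([[f,0,c['cx']],[0,f,c['cy']],[0,0,1.]])
    p=cv2.undistortPoints(np.array([[[u,v]]],float),K,np.array([c['k1'],0,0,0.]))  # initial
    x=np.array([(u-c['cx'])/f,(v-c['cy'])/f]);s=x.copy()
    for _ in range(30): s=x/(1+c['k1']*(s@s))
    M=np.array(c['world_from_camera']);return M[:3,3],M[:3,:3]@np.array([s[0],s[1],1])
def at(c,u,v,z):
    o,d=ray(c,u,v);return o+d*(z-o[2])/d[2]
def proj(c,P):
    M=np.linalg.inv(np.array(c['world_from_camera']));q=M[:3,:3]@np.array(P,float)+M[:3,3];s=q[:2]/q[2]
    s=s*(1+c['k1']*(s@s));return s*c['f']+[c['cx'],c['cy']]
E
python3 - <<'E'
from h import *
for n in('scene','top'):
    c=cam(n);cv2.imwrite(f'pics/{n}0.png',c['frame'][:,:,::-1]);print(n,c['f'],c['cx'],c['cy'],c['k1'],np.round(c['world_from_camera'],3))
print(env.state())
E
```

```text
scene 541.139837577871 317.7688324487101 243.8550209468887 0.017717618746989825 [[-6.610000e-01 -4.880000e-01  5.690000e-01 -2.700030e+02]
 [-7.500000e-01  4.170000e-01 -5.140000e-01  7.380110e+02]
 [ 1.300000e-02 -7.670000e-01 -6.420000e-01  1.018536e+03]
 [ 0.000000e+00  0.000000e+00  0.000000e+00  1.000000e+00]]
top 541.4719226113347 319.3921188040604 243.30662903941828 -0.0008885958605283352 [[ 8.000000e-03 -9.980000e-01  5.700000e-02  4.697140e+02]
 [-1.000000e+00 -9.000000e-03 -2.300000e-02 -1.805400e+01]
 [ 2.400000e-02 -5.600000e-02 -9.980000e-01  1.491761e+03]
 [ 0.000000e+00  0.000000e+00  0.000000e+00  1.000000e+00]]
{'t': 0.1, 'joints': array([-1.24757571e+00,  4.91484143e-01,  1.55941864e+00, -3.26927183e-05,
        1.09167507e+00, -1.05600677e-01]), 'qvel': array([-0.00081841, -0.0033438 , -0.0008547 , -0.00040289, -0.00097174,
        0.00047234]), 'tau': array([ 4.45421843e-03, -6.13623476e+01, -2.58605182e+01,  6.94546499e-02,
        4.70170460e-02, -7.95373921e-05]), 'eef_pos': array([ 259.81592351, -568.1906224 ,  214.11920631]), 'tcp_rot': array([-3.14060989e+00, -7.50092571e-05,  4.28836338e-01]), 'ft_force': array([-0.41311671, -0.24531974, -0.29113967]), 'moment': array([-0.0048487 ,  0.0041331 ,  0.03685169]), 'grip_force': 0.0, 'opening': 1.0014090598187457}
```

View pics/top0.png

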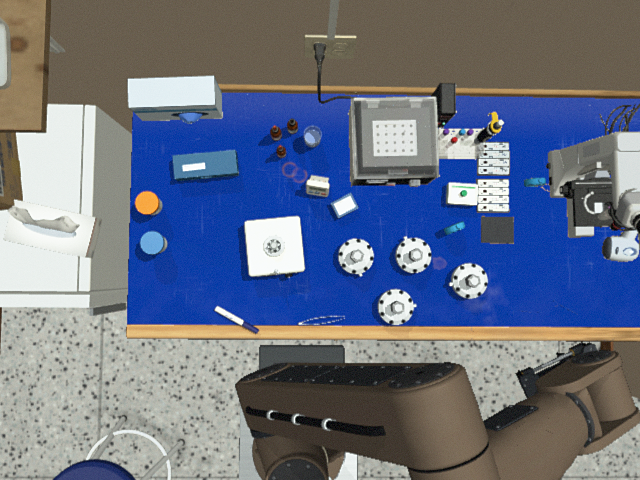

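View pics/scene0.png

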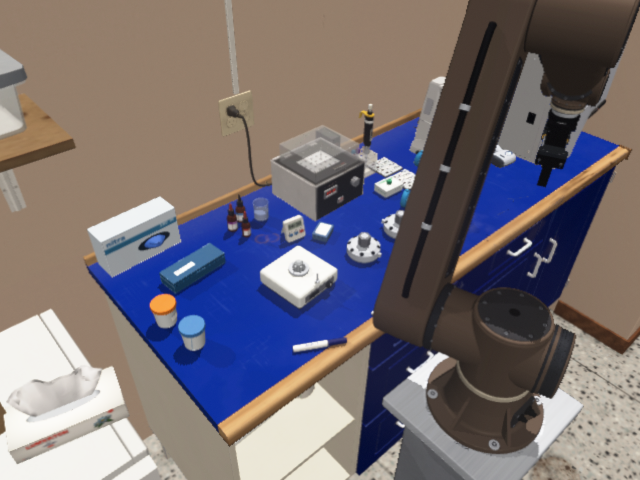

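The top view shows four rotor-like things, at (356,257), (413,255), (469,281) and (396,307). The leftmost, which is the largest y, is (356,257). The drive unit is at (274,247), the coverslip box at (344,206), the timer at (317,186), and the blue-capped cup at (153,243). I'll check the choice in a close crop.

```bash
python3 - <<'E'
from h import *
a=cv2.imread('pics/top0.png')[195:295,235:395];b=cv2.imread('pics/scene0.png')[215:310,250:400]
cv2.imwrite('pics/crop1.png',np.vstack([cv2.resize(a,(480,300),interpolation=3),cv2.resize(b,(480,300),interpolation=3)]))
c=cam('top')
for n,p in dict(rotor=(356,257),unit=(274,246)).items(): print(n,at(c,*p,34 if n=='rotor' else 58))
# body masks
im=c['frame'];hsv=cv2.cvtColor(im,cv2.COLOR_RGB2HSV)
m=((hsv[...,1]<90)&(hsv[...,2]>60)).astype(np.uint8)
n,l,s,ce=cv2.connectedComponentsWithStats(m)
for i in range(1,n):
    if 200<s[i,4]<5000 and 225<ce[i][0]<420 and 180<ce[i][1]<320:
        k=cv2.findContours((l==i).astype(np.uint8),0,1)[0];k=max(k,key=cv2.contourArea)
        print(s[i],ce[i],cv2.minAreaRect(k),cv2.fitEllipse(k))
E
```

```text
rotor [ 516.3675924  -151.04980974   34.        ]
unit [542.84730931  68.70292212  58.        ]
[306 175  24  22 425] [317.36941176 185.45647059] ((317.2837829589844, 185.2972869873047), (23.67345428466797, 19.563478469848633), 9.462322235107422) ((317.51220703125, 185.60324096679688), (21.166584014892578, 24.93912124633789), 101.64004516601562)
[333 195  24  21 295] [344.30508475 204.91864407] ((343.8000183105469, 205.1000518798828), (14.310833930969238, 21.913463592529297), 63.43495178222656) ((344.3139953613281, 204.89712524414062), (15.801070213317871, 23.287879943847656), 64.30197143554688)
[ 244  216   61   61 3234] [273.86301793 245.91713049] ((273.8912353515625, 246.04278564453125), (57.28078842163086, 56.99181365966797), 84.47245788574219) ((273.839599609375, 245.88316345214844), (65.2310562133789, 65.59616088867188), 32.716915130615234)
[396 236  35  37 977] [412.92732856 254.6888434 ] ((413.0, 254.0), (36.0, 34.0), 90.0) ((412.5714416503906, 254.4934844970703), (34.16568374633789, 35.539493560791016), 148.299560546875)
[338 238  36  39 973] [355.53956835 256.04624872] ((355.6988830566406, 255.77902221679688), (35.08348083496094, 35.603790283203125), 41.987213134765625) ((355.56744384765625, 256.3590393066406), (33.63831329345703, 35.66408920288086), 6.477785587310791)
[378 289  39  38 994] [395.34909457 306.42052314] ((395.25006103515625, 306.2500305175781), (36.06244659423828, 35.35533905029297), 45.0) ((395.1417541503906, 306.5273742675781), (34.602664947509766, 35.63944625854492), 103.55249786376953)
[214 306  31  22 206] [229.27184466 315.62621359] ((229.77830505371094, 316.59906005859375), (34.96628952026367, 7.673157691955566), 29.05460548400879) ((230.24366760253906, 316.21844482421875), (6.470853805541992, 42.713584899902344), 120.07979583740234)
```

View pics/crop1.png

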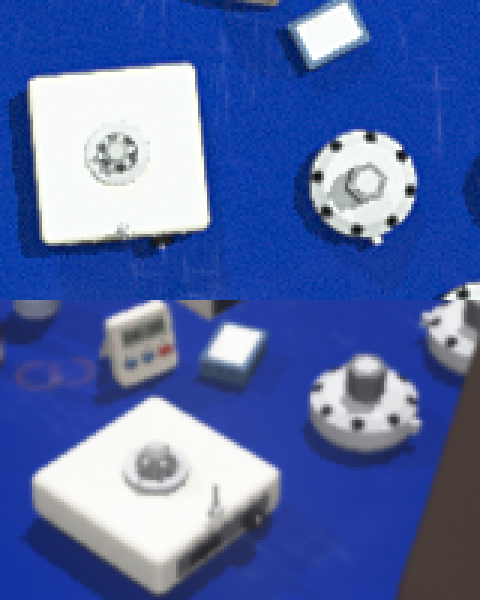

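The crop confirms the rotor at (356,256). It has eight wells and a grey hex grip, with its tab at about (360,274), pointing roughly toward the robot. The unit's shaft is at (274,246) and its fin at about (276,272). Next I'll measure more finely.

```bash
python3 - <<'E'
from h import *
cs=[cam('top') for _ in range(6)];c=cs[0]
im=np.mean([k['frame'].astype(float) for k in cs],0).astype(np.uint8)
g=cv2.cvtColor(im,cv2.COLOR_RGB2GRAY);hsv=cv2.cvtColor(im,cv2.COLOR_RGB2HSV)
S=6
def up(x0,y0,w,h): return cv2.resize(g[y0:y0+h,x0:x0+w],None,fx=S,fy=S,interpolation=2)
def pix(x0,y0,p): return (np.array(p)+.5)/S-.5+[x0,y0]
# wells
u=up(335,235,42,44);k,_=cv2.findContours((u<75).astype(np.uint8),1,1)
W=[]
for q in k:
    m=cv2.moments(q)
    if 30<m['m00']<400:
        p=pix(335,235,(m['m10']/m['m00'],m['m01']/m['m00']));P=at(c,*p,34);W.append(P[:2])
W=np.array(W)
(cx,cy),r=cv2.minEnclosingCircle(W.astype(np.float32))
R=np.linalg.lstsq(np.c_[2*W,np.ones(len(W))],(W**2).sum(1),rcond=None)[0];ctr=R[:2]
print('wells',len(W),ctr,np.hypot(*(W-ctr).T),np.degrees(np.arctan2(*(W-ctr).T[::-1]))%45)
# white-mask angle profile for tab at z 24
from math import *
wh=((hsv[...,1]<110)&(hsv[...,2]>70)).astype(np.float32)
for rad in(51,53,55):
  v=[]
  for a in range(0,360,3):
    x,y=proj(c,[ctr[0]+rad*cos(radians(a)),ctr[1]+rad*sin(radians(a)),26]);v.append(cv2.remap(wh,np.float32([[x]]),np.float32([[y]]),1)[0,0])
  v=np.array(v);print(rad,[(3*i,round(float(v[i]),1)) for i in np.where(v>.3)[0]])
# unit
k,_=cv2.findContours(((g>200)&(hsv[...,1]<60)).astype(np.uint8)[200:295,235:315],0,1);k=max(k,key=cv2.contourArea)
rc=cv2.minAreaRect(k);b=cv2.boxPoints(rc)+[235,200];B=np.array([at(c,*p,50)[:2] for p in b]);print('unit',B.round(1).tolist(),B.mean(0))
for i in range(4): d=B[(i+1)%4]-B[i];print(hypot(*d),degrees(atan2(d[1],d[0])))
u=up(254,226,40,40);cv2.imwrite('pics/sh.png',u)
s=cam('scene');gs=cv2.cvtColor(s['frame'],cv2.COLOR_RGB2GRAY)
A=cv2.resize(u,(400,400));Bq=cv2.resize(g[225:290,240:310],(400,371),interpolation=3)
Cq=cv2.resize(gs[250:295,275:335],(400,300),interpolation=3);D=cv2.resize(gs[222:272,335:395],(400,300),interpolation=3)
cv2.imwrite('pics/c2.png',np.vstack([np.hstack([cv2.resize(A,(400,300)),cv2.resize(g[235:279,335:377],(400,300),interpolation=3)]),np.hstack([Cq,D])]))
E
```

```text
Traceback (most recent call last):
cv2.error: OpenCV(4.12.0) /io/opencv/modules/imgproc/src/shapedescr.cpp:201: error: (-215:Assertion failed) count >= 0 && (depth == CV_32F || depth == CV_32S) in function 'minEnclosingCircle'
```

```bash
cat > m.py <<'E'
from h import *
from math import *
cs=[cam('top') for _ in range(4)];c=cs[0]
im=np.mean([k['frame'].astype(float) for k in cs],0).astype(np.uint8)
g=im.max(2);hsv=cv2.cvtColor(im,cv2.COLOR_RGB2HSV)
S=6
def up(x0,y0,w,h): return cv2.resize(g[y0:y0+h,x0:x0+w],None,fx=S,fy=S,interpolation=2)
def pix(x0,y0,p): return (np.array(p)+.5)/S-.5+[x0,y0]
W=[]
u=up(335,235,42,44);k,_=cv2.findContours((u<105).astype(np.uint8),1,1)
for q in k:
    m=cv2.moments(q)
    if 20<m['m00']<500:
        p=pix(335,235,(m['m10']/m['m00'],m['m01']/m['m00']));P=at(c,*p,34)
        if 30<hypot(P[0]-517,P[1]+151)<48: W.append(P[:2])
W=np.array(W);print(len(W))
R=np.linalg.lstsq(np.c_[2*W,np.ones(len(W))],(W**2).sum(1),rcond=None)[0];ctr=R[:2]
print('wells',ctr,np.hypot(*(W-ctr).T).round(1),(np.degrees(np.arctan2(*(W-ctr).T[::-1]))%45).round(1))
wh=((hsv[...,1]<110)&(hsv[...,2]>70)).astype(np.float32)
for rad in(51,53,55):
  v=[]
  for a in range(0,360,3):
    x,y=proj(c,[ctr[0]+rad*cos(radians(a)),ctr[1]+rad*sin(radians(a)),26]);v.append(cv2.remap(wh,np.float32([[x]]),np.float32([[y]]),1)[0,0])
  v=np.array(v);print(rad,[(3*int(i),round(float(v[i]),1)) for i in np.where(v>.3)[0]])
k,_=cv2.findContours(((g>200)&(hsv[...,1]<60)).astype(np.uint8)[200:295,235:315],0,1);k=max(k,key=cv2.contourArea)
rc=cv2.minAreaRect(k);b=cv2.boxPoints(rc)+[235,200];B=np.array([at(c,*p,50)[:2] for p in b]);print('unit',B.round(1).tolist(),B.mean(0))
for i in range(4): d=B[(i+1)%4]-B[i];print(hypot(*d),degrees(atan2(d[1],d[0])))
s=cam('scene');gs=s['frame'].max(2)
def z(a): return cv2.resize(a,(400,300),interpolation=3)
cv2.imwrite('pics/c2.png',np.vstack([np.hstack([z(g[231:261,254:294]),z(g[240:276,335:383])]),np.hstack([z(gs[250:295,275:335]),z(gs[222:267,335:395])])]))
E
python3 m.py
```

```text
6
wells [ 519.64007285 -150.13077044] [42.6 42.8 43.1 43.  42.4 42.7] [37.5 37.1 37.3 36.7 36.6 36.8]
51 [(9, 0.3), (189, 0.6), (192, 1.0), (195, 1.0), (198, 1.0), (201, 0.5), (321, 0.3)]
53 [(192, 1.0), (195, 1.0), (198, 1.0), (201, 0.7)]
55 [(192, 0.6), (195, 1.0), (198, 0.9), (201, 0.4)]
unit [[609.3, 150.3], [625.1, 3.4], [478.7, -12.2], [463.4, 133.9]] [544.13707865  68.87396836]
147.70549808637645 -83.84740325641162
147.20101548918467 -173.92753566451117
146.89845760736088 95.9835185480173
146.7686128666451 6.3875324589573585
```

View pics/c2.png

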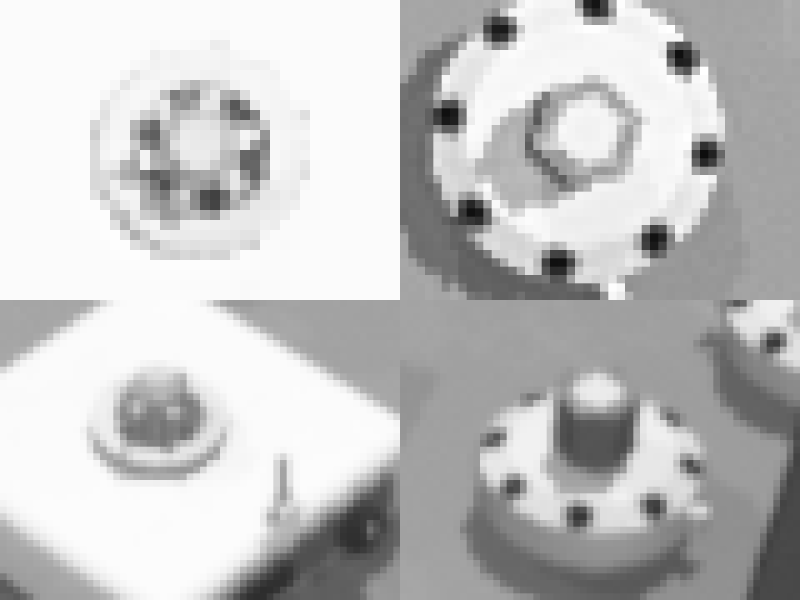

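The grip top, wells and collar are clear. The rotor is at (519.6, -150.1) with yaw about 14.5°, and the unit yaw is about 6°. The shaft's dark gaps lie near 16° mod 60, so it should mesh at rotor yaw of about -14°. I'll reach above the rotor and turn the tool to yaw 44.5°.

Call:
arm_command(targets=[[41, -27, 0, -4, 1], [82, -54, 0, -8, 1], [123, -82, 0, -12, 1], [164, -109, 0, -16, 1], [205, -136, 0, -20, 1]])

```text
t: 1.2
eef_pos: [390.5, -357.8, 214.8]
tcp_rot: [3.141, 0.0, 0.78]
ft_force: [0.4, 0.4, -0.2]
opening: 0.999
grip_force: 0.0
```

```bash
cat >> h.py <<'E'
def to(x,y,z,yaw):
    s=env.state();p=s['eef_pos'];a=s['tcp_rot'][2];d=np.array([x,y,z])-p
    print('now',p.round(1),'yaw',np.degrees(a).round(2),'F',s['ft_force'].round(1),'M',s['moment'].round(2),'open',round(s['opening'],3),'t',s['t'])
    print('shift',np.round([np.cos(a)*d[0]+np.sin(a)*d[1],np.sin(a)*d[0]-np.cos(a)*d[1],-d[2]],1),'turn',round(-(yaw-np.degrees(a)),1))
E
python3 - <<'E'
from h import *
to(519.6,-150.1,120,44.5)
c=cam('top')
for p in((273.5,245,79),(273.45,245.9,58)): print(at(c,*p))
E
```

```text
now [ 390.5 -357.8  214.8] yaw 44.71 F [ 0.4  0.4 -0.2] M [-0.06 -0.04 -0.03] open 0.999 t 1.2
shift [237.9 -56.8  94.8] turn 0.2
[544.37586317  68.76701692  79.        ]
[543.09910425  70.15949732  58.        ]
```

Call:
arm_command(targets=[[48, -11.4, 10, 0, 1], [95, -22.8, 30, 0, 1], [143, -34, 60, 0, 1], [190, -45.5, 85, 0, 1], [237.9, -56.8, 95, 0, 1]])

```text
t: 1.75
eef_pos: [512.2, -162.4, 122.0]
tcp_rot: [-3.14, 0.001, 0.777]
ft_force: [1.0, -0.8, 0.3]
opening: 1.004
grip_force: 0.0
```

```bash
python3 - <<'E'
from h import *
to(519.6,-150.1,40,44.5)
c=cam('top');s=cam('scene')
a=cv2.resize(c['frame'][210:310,300:420,::-1],(480,400),interpolation=3);b=cv2.resize(s['frame'][190:290,320:420,::-1],(320,400)[::1],interpolation=3)
cv2.imwrite('pics/c3.png',np.hstack([a,b]))
E
```

```text
now [ 512.2 -162.4  122. ] yaw 44.53 F [ 1.  -0.8  0.3] M [ 0.   -0.09 -0.05] open 1.004 t 1.75
shift [14.  -3.6 82. ] turn 0.0
```

View pics/c3.png

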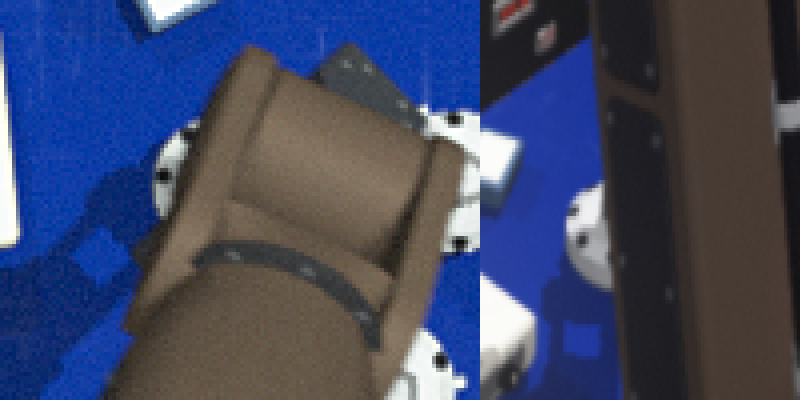

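The arm hides most of the rotor in both views, and its position and yaw readings are as planned. I'll descend, watching the force.

Call:
arm_command(targets=[[0, 0, 0, 0, 1], [0, 0, 20, 0, 1], [0, 0, 45, 0, 1], [0, 0, 65, 0, 1], [0, 0, 65, 0, 1]])

```text
t: 2.35
eef_pos: [510.7, -165.0, 57.1]
tcp_rot: [-3.139, 0.001, 0.776]
ft_force: [-1.3, 0.5, 0.7]
opening: 1.001
grip_force: 0.0
```

```bash
python3 -c "
from h import *
to(519.6,-150.1,38,44.5)"
```

```text
now [ 510.7 -165.    57.1] yaw 44.46 F [-1.3  0.5  0.7] M [-0.01 -0.03 -0.06] open 1.001 t 2.35
shift [16.8 -4.4 19.1] turn -0.0
```

Call:
arm_command(targets=[[8, -2, 0, 0, 1], [16.8, -4.4, 0, 0, 1], [16.8, -4.4, 10, 0, 1], [16.8, -4.4, 19, 0, 1], [16.8, -4.4, 19, 0, 1]])

```text
t: 2.85
eef_pos: [520.3, -148.8, 38.3]
tcp_rot: [-3.14, 0.001, 0.778]
ft_force: [0.1, -0.5, 0.1]
opening: 1.002
grip_force: 0.0
```

```bash
python3 -c "
from h import *
to(519.6,-150.1,38,44.5)"
```

```text
now [ 520.3 -148.8   38.3] yaw 44.59 F [ 0.1 -0.5  0.1] M [-0.02 -0.01 -0.  ] open 1.002 t 2.85
shift [-1.4  0.5  0.3] turn 0.1
```

Close the gripper.

Call:
arm_command(targets=[[-1, 0.5, 0, 0, 0.6], [-1, 0.5, 0, 0, 0.3], [-1, 0.5, 0, 0, 0], [-1, 0.5, 0, 0, 0], [-1, 0.5, 0, 0, 0]])

```text
t: 3.35
eef_pos: [520.5, -150.2, 39.6]
tcp_rot: [3.141, -0.0, 0.778]
ft_force: [-0.2, -0.4, 0.6]
opening: 0.636
grip_force: 0.0
```

Call:
arm_command(targets=[[0, 0, 0, 0, 0], [0, 0, 0, 0, 0], [0, 0, 0, 0, 0], [0, 0, 0, 0, 0], [0, 0, 0, 0, 0]])

```text
t: 3.85
eef_pos: [520.5, -150.2, 39.5]
tcp_rot: [3.141, -0.0, 0.778]
ft_force: [0.8, -0.2, -0.2]
opening: 0.336
grip_force: 30.0
```

Gripped at 32 mm, across the flats. Lift.

Call:
arm_command(targets=[[0, 0, -10, 0, 0], [0, 0, -30, 0, 0], [0, 0, -55, 0, 0], [0, 0, -80, 0, 0], [0, 0, -100, 0, 0]])

```text
t: 4.35
eef_pos: [520.4, -150.0, 141.2]
tcp_rot: [3.141, -0.0, 0.778]
ft_force: [0.1, -0.8, -4.2]
opening: 0.335
grip_force: 30.0
```

```bash
python3 -c "
from h import *
to(544,69.3,140,44.5)
to(544,69.3,140,16)"
```

```text
now [ 520.4 -150.   141.2] yaw 44.57 F [ 0.1 -0.8 -4.2] M [-0.01 -0.09 -0.01] open 0.335 t 4.35
shift [ 170.8 -139.7    1.2] turn 0.1
now [ 520.4 -150.   141.2] yaw 44.57 F [ 0.1 -0.8 -4.2] M [-0.01 -0.09 -0.01] open 0.335 t 4.35
shift [ 170.8 -139.7    1.2] turn 28.6
```

Call:
arm_command(targets=[[17, -14, 0, 2.8, 0], [34, -28, 0, 5.7, 0], [51, -42, 0, 8.5, 0], [68, -56, 0, 11.4, 0], [85, -70, 0, 14.3, 0]])

```text
t: 4.85
eef_pos: [531.6, -39.7, 139.9]
tcp_rot: [-3.141, 0.0, 0.526]
ft_force: [1.0, -0.4, -2.1]
opening: 0.335
grip_force: 30.0
```

```bash
python3 -c "
from h import *
to(544,69.3,140,16)"
```

```text
now [531.6 -39.7 139.9] yaw 30.14 F [ 1.  -0.4 -2.1] M [-0.02  0.02  0.02] open 0.335 t 4.85
shift [ 65.4 -88.   -0.1] turn 14.1
```

Call:
arm_command(targets=[[14, -20, 0, 3, 0], [30, -40, 0, 6, 0], [46, -60, 0, 9, 0], [58, -78, 0, 12, 0], [65, -88, 0, 14, 0]])

```text
t: 5.35
eef_pos: [543.3, 69.7, 139.8]
tcp_rot: [-3.141, 0.0, 0.283]
ft_force: [0.5, -1.2, -3.6]
opening: 0.334
grip_force: 30.0
```

Call:
arm_command(targets=[[0, 0, 0, 0, 0], [0, 0, 0, 0, 0], [0, 0, 0, 0, 0]])

```text
t: 5.65
eef_pos: [543.6, 67.5, 139.5]
tcp_rot: [3.141, 0.0, 0.284]
ft_force: [-0.7, -0.3, -3.1]
opening: 0.333
grip_force: 30.0
```

```bash
cat > w.py <<'E'
from h import *
from math import *
import sys
Z=float(sys.argv[1])
to(544,69.3,140,16)
cs=[cam('top') for _ in range(4)];c=cs[0];s=cam('scene')
im=np.mean([k['frame'].astype(float) for k in cs],0).astype(np.uint8)
x,y=map(int,proj(c,[544,69,Z]));g=im
a=cv2.resize(g[y-40:y+40,x-40:x+40,::-1],(400,400),interpolation=3)
x,y=map(int,proj(s,[544,69,Z-20]))
b=cv2.resize(s['frame'][y-50:y+50,x-50:x+50,::-1],(400,400),interpolation=3)
cv2.imwrite(sys.argv[2],np.hstack([a,b]));print('scene crop',x-50,y-50,'top',[int(v)-40 for v in proj(c,[544,69,Z])])
E
python3 w.py 140 pics/c4.png
```

```text
now [543.6  67.5 139.5] yaw 16.28 F [-0.7 -0.3 -3.1] M [ 0.04 -0.05  0.01] open 0.333 t 5.65
shift [ 0.9 -1.6 -0.5] turn 0.3
scene crop 248 198 top [231, 203]
```

View pics/c4.png

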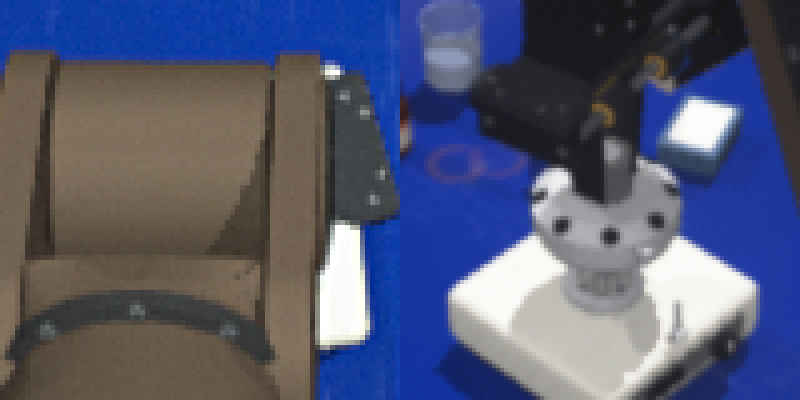

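The scene view shows the rotor upright in the fingers, right above the shaft, with its tab at about crop (645,250) on the fin's side. The top view is hidden by the arm. I'll measure the rotor axis against the collar in the scene view.

```bash
cat > s.py <<'E'
from h import *
from math import *
import sys
p=env.state()['eef_pos'];zt=p[2]-39.5+34
cs=[cam('scene') for _ in range(4)];c=cs[0]
im=np.mean([k['frame'].astype(float) for k in cs],0).astype(np.uint8);g=im.max(2)
x,y=map(int,proj(c,[p[0],p[1],zt]));x0,y0=x-25,y-20
u=cv2.resize(g[y0:y0+45,x0:x0+50],None,fx=6,fy=6,interpolation=2)
W=[]
for q in cv2.findContours((u<95).astype(np.uint8),1,1)[0]:
    m=cv2.moments(q)
    if 15<m['m00']<600:
        P=at(c,(m['m10']/m['m00']+.5)/6-.5+x0,(m['m01']/m['m00']+.5)/6-.5+y0,zt)[:2]
        d=P-p[:2]
        if 36<hypot(*d)<50: W.append(P)
W=np.array(W);print((W-p[:2]).round(1).tolist())
# known radius 42.7 fit
from scipy.optimize import least_squares
r=least_squares(lambda q:np.hypot(*(W-q).T)-42.7,p[:2]).x
print('rotor',r,'off',r-p[:2],'wellang',(np.degrees(np.arctan2(*(W-r).T[::-1]))%45).round(1))
# scene calibration check: known original things from first picture
E
python3 s.py; python3 - <<'E'
from h import *
c=cam('scene');im=cv2.imread('pics/scene0.png').max(2)
print('shaft top pred',proj(c,[544,69.3,80]),'collar pred',proj(c,[544,69.3,58]))
# original rotor wells in scene
x0,y0=335,222;u=cv2.resize(im[y0:y0+50,x0:x0+60],None,fx=6,fy=6,interpolation=2);W=[]
for q in cv2.findContours((u<95).astype(np.uint8),1,1)[0]:
    m=cv2.moments(q)
    if 15<m['m00']<600:
        P=at(c,(m['m10']/m['m00']+.5)/6-.5+x0,(m['m01']/m['m00']+.5)/6-.5+y0,34)[:2]
        if 36<np.hypot(*(P-[519.6,-150.1]))<50: W.append(P)
W=np.array(W)
from scipy.optimize import least_squares
r=least_squares(lambda q:np.hypot(*(W-q).T)-42.7,[519.,-150]).x
print('rotor0 scene',r,len(W),(np.degrees(np.arctan2(*(W-r).T[::-1]))%45).round(1))
E
```

```text
[[-37.7, 28.2], [-10.1, 45.1], [-45.1, -3.1], [21.4, 38.5], [-28.8, -29.6]]
rotor [541.00085558  71.14283664] off [-2.69399689  3.42802972] wellang [ 9.7 10.   8.8 10.5  6.6]
shaft top pred [298.75024148 260.56286033] collar pred [298.82607615 266.81048516]
rotor0 scene [ 517.85268043 -147.12712028] 5 [37.1 37.1 37.8 36.5 38. ]
```

Call:
arm_command(targets=[[1.3, -1.5, 5, 0.3, 0], [1.3, -1.5, 12, 0.3, 0], [1.3, -1.5, 18, 0.3, 0], [1.3, -1.5, 22, 0.3, 0], [1.3, -1.5, 22, 0.3, 0]])

```text
t: 6.65
eef_pos: [544.2, 70.0, 116.6]
tcp_rot: [-3.141, 0.001, 0.279]
ft_force: [0.1, 0.5, -2.5]
opening: 0.334
grip_force: 30.0
```

Call:
arm_command(targets=[[0, 0, 0, 0, 0], [0, 0, 0, 0, 0]])

```text
t: 6.85
eef_pos: [544.6, 70.0, 117.6]
tcp_rot: [3.141, -0.0, 0.279]
ft_force: [0.1, -0.6, -3.5]
opening: 0.336
grip_force: 30.0
```

```bash
python3 -c "
from h import *
to(544.5,69.3,112,16)"
```

```text
now [544.6  70.  117.6] yaw 15.97 F [ 0.1 -0.6 -3.5] M [0.04 0.07 0.  ] open 0.336 t 6.85
shift [-0.3  0.6  5.6] turn -0.0
```

Call:
arm_command(targets=[[0, 0.6, 2, 0, 0], [0, 0.6, 4, 0, 0], [0, 0.6, 6, 0, 0], [0, 0.6, 7.5, 0, 0], [0, 0.6, 7.5, 0, 0]])

```text
t: 7.35
eef_pos: [544.6, 69.4, 109.7]
tcp_rot: [3.142, 0.0, 0.279]
ft_force: [0.2, -0.6, -2.8]
opening: 0.333
grip_force: 30.0
```

```bash
python3 -c "
from h import *
to(544.5,69.3,97.5,16)"
```

```text
now [544.6  69.4 109.7] yaw 15.97 F [ 0.2 -0.6 -2.8] M [-0.    0.05 -0.  ] open 0.333 t 7.35
shift [-0.1  0.  12.2] turn -0.0
```

Call:
arm_command(targets=[[0, 0, 0.7, 0, 0], [0, 0, 1.4, 0, 0], [0, 0, 2, 0, 0], [0, 0, 2, 0, 0]])

```text
t: 7.75
eef_pos: [544.6, 69.4, 107.8]
tcp_rot: [3.142, 0.0, 0.279]
ft_force: [1.2, 0.3, -3.8]
opening: 0.338
grip_force: 30.0
```

Call:
arm_command(targets=[[0, 0, 0.7, 0, 0], [0, 0, 1.4, 0, 0], [0, 0, 2, 0, 0], [0, 0, 2, 0, 0]])

```text
t: 8.15
eef_pos: [544.6, 69.4, 105.8]
tcp_rot: [3.142, 0.0, 0.279]
ft_force: [0.2, 0.0, -3.6]
opening: 0.332
grip_force: 30.0
```

There is still no contact force 5 mm below the unmeshed height, so the teeth are passing. Continue gently.

Call:
arm_command(targets=[[0, 0, 1, 0, 0], [0, 0, 2, 0, 0], [0, 0, 3, 0, 0], [0, 0, 4, 0, 0], [0, 0, 4, 0, 0]])

```text
t: 8.65
eef_pos: [544.6, 69.4, 101.8]
tcp_rot: [3.142, 0.0, 0.279]
ft_force: [0.8, -0.3, -3.0]
opening: 0.333
grip_force: 30.0
```

Call:
arm_command(targets=[[0, 0, 1, 0, 0], [0, 0, 2, 0, 0], [0, 0, 2.5, 0, 0], [0, 0, 3, 0, 0], [0, 0, 3, 0, 0]])

```text
t: 9.15
eef_pos: [544.7, 69.4, 98.9]
tcp_rot: [3.142, 0.0, 0.279]
ft_force: [0.8, 0.3, -3.9]
opening: 0.335
grip_force: 30.0
```

Call:
arm_command(targets=[[0, 0, 0.5, 0, 0], [0, 0, 1, 0, 0], [0, 0, 1.4, 0, 0], [0, 0, 1.4, 0, 0]])

```text
t: 9.55
eef_pos: [544.7, 69.4, 97.6]
tcp_rot: [3.141, -0.0, 0.279]
ft_force: [-0.4, -0.2, -3.2]
opening: 0.333
grip_force: 30.0
```

Call:
arm_command(targets=[[0, 0, 0.3, 0, 0], [0, 0, 0.6, 0, 0], [0, 0, 0.6, 0, 0]])

```text
t: 9.85
eef_pos: [544.7, 69.4, 97.5]
tcp_rot: [3.141, -0.0, 0.279]
ft_force: [-2.6, -1.2, 4.8]
opening: 0.335
grip_force: 30.0
```

Seated: 8 N of reaction at TCP 97.5, the height expected for home. I'll ease off slightly and turn +20°.

Call:
arm_command(targets=[[0, 0, -0.5, 0, 0], [0, 0, -0.5, -4, 0], [0, 0, -0.5, -8, 0], [0, 0, -0.5, -12, 0], [0, 0, -0.5, -16, 0]])

```text
t: 10.35
eef_pos: [545.3, 69.5, 97.6]
tcp_rot: [3.141, -0.001, 0.56]
ft_force: [1.1, 1.7, -1.0]
opening: 0.33
grip_force: 30.0
```

Call:
arm_command(targets=[[0, 0, 0, -2, 0], [0, 0, 0, -4, 0], [0, 0, 0, -4, 0], [0, 0, 0, -4, 0]])

```text
t: 10.75
eef_pos: [545.1, 69.5, 97.5]
tcp_rot: [3.141, -0.001, 0.627]
ft_force: [2.3, 0.7, 0.1]
opening: 0.335
grip_force: 30.0
```

```bash
sed -i 's/544,69.3,140,16/544.5,69.3,97.5,36/' w.py; python3 w.py 97 pics/c5.png; python3 s.py; python3 -c "
from h import *
c=cam('top')
for z in(60,80):print(at(c,275.7,271.7,z))"
```

```text
now [545.1  69.5  97.5] yaw 35.9 F [2.3 0.7 0.1] M [ 0.24 -0.42 -0.06] open 0.335 t 10.75
shift [-0.6 -0.2  0. ] turn -0.1
scene crop 248 211 top [232, 204]
[[-23.5, 40.1], [-43.4, 15.5], [8.5, 43.2], [-40.5, -17.1], [-16.2, -38.1]]
rotor [542.33614042  71.87030738] off [-2.77411271  2.40950808] wellang [28.8 27.2 29.6 27.3 26.6]
[474.94830204  63.2535857   60.        ]
[474.87518642  62.11782209  80.        ]
```

View pics/c5.png

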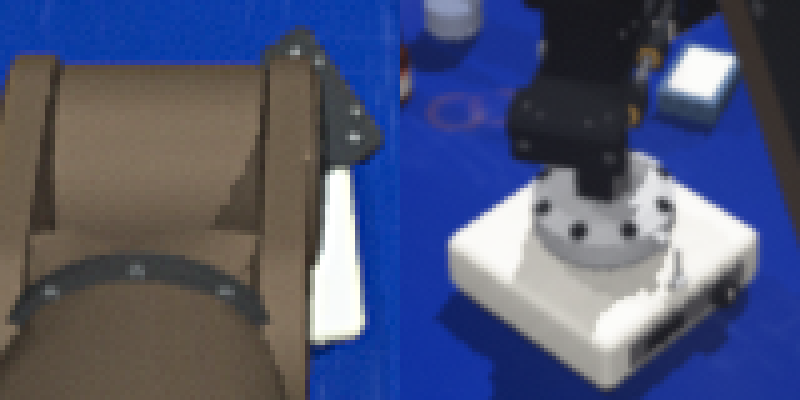

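The scene view shows the rotor down on the unit with its tab next to the fin. The wells give rotor yaw 5.5° and the fin lies at about 5.4°, so they are aligned. Release and rise.

Call:
arm_command(targets=[[0, 0, 0, 0, 0.45], [0, 0, 0, 0, 0.6], [0, 0, 0, 0, 0.8], [0, 0, 0, 0, 0.8], [0, 0, 0, 0, 0.8]])

```text
t: 11.75
eef_pos: [544.5, 69.4, 97.4]
tcp_rot: [-3.141, 0.0, 0.628]
ft_force: [0.4, 0.5, 0.3]
opening: 0.694
grip_force: 0.0
```

Call:
arm_command(targets=[[0, 0, 0, 0, 0.8], [0, 0, -10, 0, 0.8], [0, 0, -40, 0, 0.8], [0, 0, -80, 0, 0.8], [0, 0, -110, 0, 0.8]])

```text
t: 12.25
eef_pos: [544.8, 69.4, 210.2]
tcp_rot: [3.141, -0.001, 0.628]
ft_force: [-0.5, -0.0, 0.1]
opening: 0.8
grip_force: 0.0
```

```bash
python3 -c "
from h import *
to(484,-140,250,36)"
```

```text
now [544.8  69.4 210.2] yaw 35.97 F [-0.5 -0.   0.1] M [-0.05 -0.06  0.01] open 0.8 t 12.25
shift [-172.2  133.8  -39.8] turn -0.0
```

Move aside to see the result from the top.

Call:
arm_command(targets=[[-35, 27, -10, 0, 0.8], [-70, 54, -20, 0, 0.8], [-105, 80, -30, 0, 0.8], [-140, 107, -40, 0, 0.8], [-172, 134, -40, 0, 0.8]])

```text
t: 12.75
eef_pos: [483.7, -141.7, 249.6]
tcp_rot: [3.139, -0.001, 0.628]
ft_force: [1.0, 0.7, 0.2]
opening: 0.8
grip_force: 0.0
```

Call:
arm_command(targets=[[-20, 30, 0, 0, 0.8], [-30, 60, 0, 0, 0.8], [-30, 60, 0, 0, 0.8]])

```text
t: 13.05
eef_pos: [495.6, -209.3, 248.0]
tcp_rot: [3.14, -0.0, 0.625]
ft_force: [0.3, 0.4, -0.5]
opening: 0.802
grip_force: 0.0
```

```bash
python3 - <<'E'
from h import *
from math import *
cs=[cam('top') for _ in range(4)];c=cs[0];s=cam('scene')
im=np.mean([k['frame'].astype(float) for k in cs],0).astype(np.uint8);g=im.max(2)
x,y=map(int,proj(c,[544,69,92]));x0,y0=x-25,y-25
u=cv2.resize(g[y0:y0+50,x0:x0+50],None,fx=6,fy=6,interpolation=2);W=[]
for q in cv2.findContours((u<105).astype(np.uint8),1,1)[0]:
    m=cv2.moments(q)
    if 15<m['m00']<600:
        P=at(c,(m['m10']/m['m00']+.5)/6-.5+x0,(m['m01']/m['m00']+.5)/6-.5+y0,92)[:2]
        if 34<hypot(P[0]-544,P[1]-69)<50: W.append(P)
W=np.array(W);
if len(W)>3:
  r=np.linalg.lstsq(np.c_[2*W,np.ones(len(W))],(W**2).sum(1),rcond=None)[0][:2]
  print(len(W),r,(np.degrees(np.arctan2(*(W-r).T[::-1]))%45-22.5).round(1))
a=cv2.resize(im[y-35:y+45,x-40:x+40,::-1],(400,400),interpolation=3)
x,y=map(int,proj(s,[544,69,70]))
b=cv2.resize(s['frame'][y-40:y+40,x-40:x+40,::-1],(400,400),interpolation=3)
cv2.imwrite('pics/c6.png',np.hstack([a,b]))
E
```

```text
8 [544.12536363  69.35889438] [5.4 5.3 5.3 5.2 5.6 5.4 5.5 5.5]
```

View pics/c6.png

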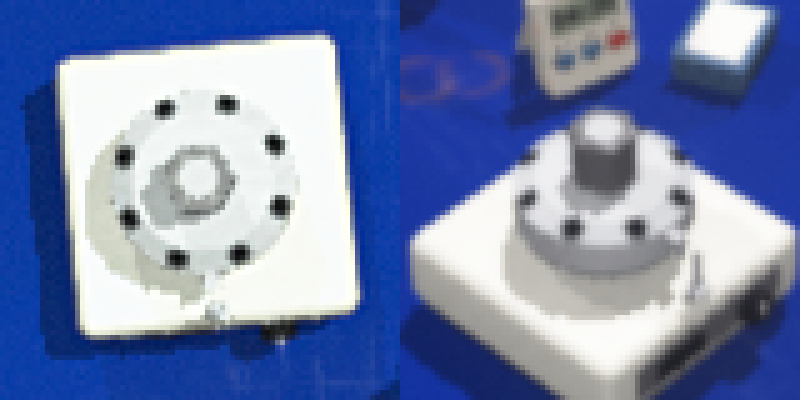

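The top view shows the rotor centred on the unit at yaw 5.4°. Its tab at crop (210,280) is in line with the fin at (216,310). The scene view shows it low on the collar, with the timer and coverslip box in place. Handing in.

```bash
python3 -c "
from cell import env
print(env.job_done())"
```

```text
the job is handed in; nothing more can be done
None
```

I handed the job in after about 13 s of robot time: the rotor meshed without rocking, seated on the collar and turned until its tab stood within about 1° of the index fin, then released; the hand-in gave no verdict.

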